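Slide the flat scraper out over the shelf edge

ROBOT

A 7-joint arm with a two-finger parallel gripper is mounted at the origin on the work surface. World frame = base frame: x ahead of the robot, y to its left, z up, the work surface at z = 0. Lengths are in m, angles in rad, forces in N, time in s.
With the tool pointing down it reaches from about 0.4 to 0.85 m from the base axis. Payload 4.5 kg.
Tool frame: the origin (TCP) lies at the very end of the fingers, on their centre line; the grasp point (between the pads) lies 19 mm behind it (r.grip_point_offset is the distance from the TCP to the grasp point, in m); y points along the fingers, x is the direction in which the jaws open and shut, and the axes are right-handed (so a half turn about y gives the same grasp; the last joint's range is limited). The gripper opens to 88 mm and grips with 3 to 60 N. Pads are 18 mm wide; open, the fingers measure 123 mm over their backs; the gripper's body (75 mm by 187 mm) begins 45 mm behind the grasp point.
Start: joints at [1.159, 0.689, -0.195, 1.565, 0.157, 0.902, -0.215], TCP at [0.27, -0.564, 0.239] pointing down, gripper open.
Joint ranges: [-3.01, 3.01], [-0.46, 2.08], [-1.47, 1.51], [0.13, 2.56], [-1, 4.14], [0.04, 2.09], [-2.66, 2.66]. Speed limits (rad/s): [2.57, 2.57, 3.14, 3.14, 3.14, 3.14, 3.14].

INTERFACE

Orientations are given as a unit quaternion [x, y, z, w].
In Python, from plant import get_state, snapshot, camera_params, job, r gives the robot as it stands.
- The arm moves only by the tool carry_out, never from a script. Its arguments are lists of equal length, an entry for each row: "offset": the shift along the world's x, y, z in m, a list of three; "twist": the turn about the world's z in degrees. In form: {"offset": [[tx, ty, tz], ...], "twist": [twist, ...]}. A call has 1 to 8 rows; each row shifts and turns the commanded pose from where the row before left it; what a row does not reach is not made up. A row lasts 1/8 s, in which the tool goes at most 62.5 mm and 10.7 degrees, less where a joint would pass 70% of its speed; a pose out of reach is approached as far as the arm can. A call with a gripper value outside its range is refused whole. "grip" is the finger opening in m, from 0 to 0.0881, set as the call begins (left out, the last holds). The fingers move at their own pace and stop on an object; "newtons" is the grip in N (left out, the last holds). Time passes only in rows, so rows that do not move let the fingers close. It gives the time, the measured TCP pose, the force and the opening at its end, in the units of the state.
- get_state(): the state, without advancing time (a new reading comes with each control period).
- snapshot(name): name is "side" or "top"; returns the picture (420x560x3 uint8, red, green, blue); there is no depth.
- camera_params(name): a dict with "camera_matrix" (3x3 intrinsics, pixels), "eye" and "orientation" of the camera in the world. Camera axes: x right, y up, looking along -z (the intrinsics and any distortion apply to the point x, -y, -z); pixel columns grow to the right and rows downward; lengths in m; the calibration is good to about 2 mm. A picture is of the moment at which its call begins. camera_params takes no time and is no camera call.
- job.finish_job(): hands the job in, once; it reports no verdict.
The state is a dict: "clock": time; "q": joint angles; "qd": joint speeds; "joint_torque": joint torques, N m; "tool_pos": TCP position; "eef_rot": TCP orientation; "contact_force": force on the tool from outside, world axes, zero at the start; "moment": the same for the moment, N m; "opening": opening from 0.0 (shut) to 1.0 (fully open).
Only numpy, scipy, OpenCV 4.12 (cv2) and the standard library are available. Lean on these libraries where they do the work, as an engineer would, in place of code of your own. Each camera call takes 0.05 s, during which the arm holds its last target. There are 200 camera calls.

TASK

The flat plastic scraper lying on the pine shelf is too thin to be picked up with rubber gloves on. With the fingertips, push it along the board, never lifting it off, until the end of its handle with the hang hole sticks straight out 5 cm past the front edge of the shelf (the edge above the tilt-out bin), and leave it lying there. Do not shift the other things on the shelf or the half-open bin.

Things in the scene. Friction and masses are not known exactly. Their poses are not given: they have to be found in the camera images.
- shelf: pine shelf unit, fixed, on the work surface: board 300 deep (x), 840 wide (y), 22 thick, its top 180 mm above the work surface. Origin on the work surface under the middle of the board's front edge; +x points level out of the front (away from the robot, within 0.12 rad), z up. The board runs from x = -300 mm (back, robot side) to 0 (front edge); below it are uprights, bin and stock
- shelf_edge (a point): middle of the board's front top edge, on the top surface (180 mm up); same axes as shelf: +x out past the edge, y along the edge
- scraper: flat plastic scraper, 170 long, 6 thick all over, about 70 g, flat on the board, slides freely. Origin mid-length on the underside, x to the hang-hole end. Blade 90 wide, x -85 to -30 mm, blunt straight edge at x = -85 towards the robot; shoulders taper to x = -2; handle 30 wide to x = +85. Starts on the board, hole end 10 to 60 mm short of the front edge, turned up to 0.3 rad from straight
- hole_end (a point): middle of the handle's far end (hang-hole end) of the scraper, on its top face: x = +85, z = 6 mm in the scraper's frame
- blade_edge (a point): middle of the blade's straight working edge, on its top face: x = -85, z = 6 mm in the scraper's frame
- pad: black silicone scrubbing pad 90 x 66 x 19 mm high, loose on the shelf to one side of the scraper; leave it. Origin: centre of its underside
- hook: stainless steel S-hook of 8 mm round bar, lying flat, about 90 x 44 mm; leave it. Origin: its middle, on the board
- polejoint: aluminium coupling of an extension pole, a stepped tube 32 and 25 mm in diameter, 90 long, with a black clamp collar 42 wide, lying on its side, 40 mm high; leave it. Origin: under its middle
- brush: wooden scrubbing brush 120 x 46 x 40 mm high; leave it. Origin: centre of its underside
- bottle: white cleaner bottle, 66 mm diameter, 170 mm high, near an end of the shelf; leave it. Origin: centre of its underside
- tin: round polish tin, 92 mm diameter, 54 mm high, near an end of the shelf; leave it. Origin: centre of its underside
- pegbox: open plastic box 85 x 62 x 70 mm high, near an end of the shelf; leave it. Origin: centre of its underside
- bin_lip (a point): finger lip at the top of the front of the half-open grey plastic tilt-out bin (300 wide) under the middle of the board; the lip stands 38 to 63 mm out past the front edge, 53 to 67 mm below the board's top; leave it
There are look-alikes about, which are no part of the job. What is meant by the scraper is not orange, and is the larger of those in its own colour.

How it is judged:
At the end, for the whole second after the job is handed in: The middle of the hang-hole end is 40 to 60 mm past the front edge of the board, the scraper points straight out (within 0.12 rad, 7 degrees, of square to the edge), and it lies flat and still on the board, carried by the board (x of hole_end in the frame of shelf_edge between 0.04 and 0.06 m and angle between the x axis of scraper and the x axis of shelf, either way round below 0.12 rad and y of blade_edge in the frame of shelf_edge between -0.33 and 0.33 m and z of blade_edge in the frame of shelf_edge between 0.002 and 0.01 m and angle between scraper's own z axis and vertical below 0.05 rad and contact force between scraper and shelf above 0.1 N and linear speed of scraper below 0.01 m/s); the robot touches nothing.
It fails at once if the scraper is lifted off the board (any part of it 12 mm up, or tipped by 0.2 rad) or falls off it (z of scraper in the frame of shelf_edge above 0.012 m or z of any of hole_end, blade_edge in the frame of shelf_edge above 0.018 m or z of scraper in the frame of shelf_edge below -0.02 m or angle between scraper's own z axis and vertical above 0.2 rad).
It fails at once if another thing on the shelf is shifted by more than 15 mm (distance of any of pad, hook, polejoint, brush, bottle, tin, pegbox from where it was at the start of the episode above 0.015 m).
It fails at once if the tilt-out bin is moved by more than 15 mm at its lip (distance of bin_lip from where it was at the start of the episode above 0.015 m).
It also fails if it takes over 48 s, if anything falls off the work surface, if the arm or the gripper's body presses on something with over 40 N, if the wrist force passes 120 N, or if a joint passes its speed limit or range.

## Working session

There is one attempt and no reset: what is moved stays moved. The work goes in short steps, Python scripts to look and compute and a tool call to move; the robot and the scene stay as the last step left them, time stands still between calls to the robot, and variables do not carry over. Pictures are saved under pics/ and viewed, about 8 in all and at most 12, crops included, and the job is handed in when it is done.

Besides the shell and the picture viewer there is one more tool, called after ">>>" as a command line: name --pt "numbers of a row" for each row, then --argument value for the rest. carry_out: Moves the arm, as the interface text tells. Its arguments: {"type":"object","properties":{"offset":{"type":"array"},"twist":{"type":"array"},"grip":{"type":"number"},"newtons":{"type":"number"}},"required":["offset","twist"]}

```bash
mkdir -p pics; python3 - <<'E'
from plant import *
import cv2
for n in("top","side"):
    cv2.imwrite(f"pics/{n}0.png",cv2.cvtColor(snapshot(n),cv2.COLOR_RGB2BGR)); print(camera_params(n))
print(get_state())
E
```

```text
{'camera_matrix': array([[540.25015691,   0.        , 276.71080756],
       [  0.        , 540.25015691, 208.2558814 ],
       [  0.        ,   0.        ,   1.        ]]), 'eye': array([0.37598859, 0.03355709, 1.38048265]), 'orientation': array([-0.04556447,  0.03862426,  0.71556897, -0.69598355])}
{'camera_matrix': array([[389.87458539,   0.        , 276.42355859],
       [  0.        , 389.87458539, 200.99987671],
       [  0.        ,   0.        ,   1.        ]]), 'eye': array([0.21027847, 0.53004801, 0.85185496]), 'orientation': array([-0.10024241,  0.3198921 ,  0.90626198, -0.25750674])}
{'clock': 0.1, 'q': array([ 1.15877375,  0.68992893, -0.19454031,  1.56621987,  0.15728938,
        0.9025001 , -0.21510718]), 'qd': array([ 0.00142425, -0.00298553, -0.00174667, -0.00275541, -0.00075548,
       -0.00185709,  0.00107277]), 'joint_torque': array([-2.52886515e-03, -5.28493917e+01, -1.27111450e+00, -1.53834432e+01,
       -5.25331171e-02,  2.03363350e-03,  2.40971940e-05]), 'tool_pos': array([ 0.26923082, -0.56341485,  0.23797813]), 'eef_rot': array([-0.59789345,  0.37758684, -0.3765558 ,  0.59846247]), 'contact_force': array([-0.0186717 ,  0.28218832,  0.21797495]), 'moment': array([-0.03213888,  0.01106094, -0.02356197]), 'opening': 0.9967256631114114}
```

View pics/top0.png

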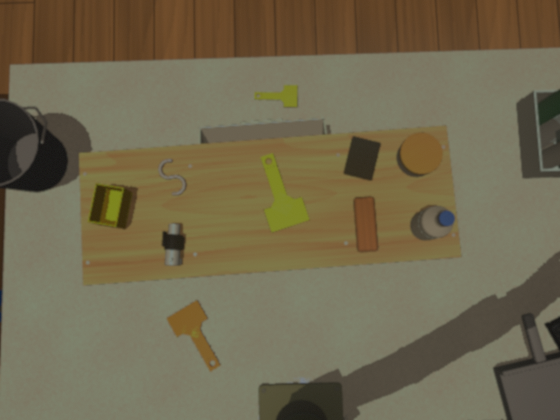

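View pics/side0.png

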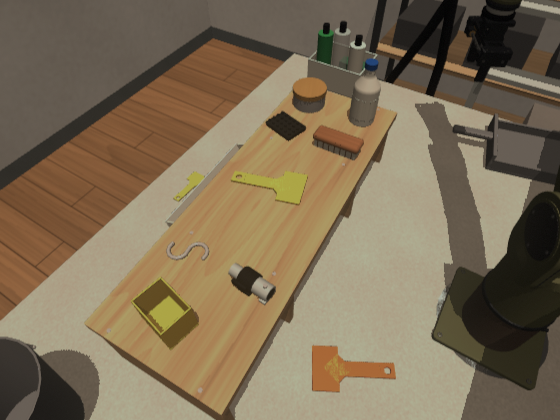

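The top view shows the yellow scraper with its hole end at about (267,158) and its blade centre at about (287,215). The front edge of the shelf runs from (80,152) to (447,127). The pad is at (362,158) and the hook at (173,177). The small yellow scraper beyond the bin is a look-alike.

```bash
cat > h.py <<'E'
from plant import *
import cv2, numpy as np
from scipy.spatial.transform import Rotation as R
def ray(n,px,z):
    c=camera_params(n);K=c["camera_matrix"];px=np.atleast_2d(px).astype(float)
    d=np.c_[(px[:,0]-K[0,2])/K[0,0],-(px[:,1]-K[1,2])/K[1,1],-np.ones(len(px))]
    q=R.from_quat(c["orientation"]).apply(d);e=c["eye"]
    return (e+q*((z-e[2])/q[:,2])[:,None])[:,:2]
def scraper(n,im):
    """(centroid-based) axis and ends from yellow mask, in world at z=.184"""
    h=cv2.cvtColor(im,cv2.COLOR_RGB2HSV)
    m=cv2.inRange(h,(25,150,90),(36,255,255))
    cs=cv2.findContours(m,cv2.RETR_EXTERNAL,cv2.CHAIN_APPROX_NONE)[0]
    c=max(cs,key=cv2.contourArea)
    px=np.argwhere(cv2.drawContours(np.zeros_like(m),[c],-1,255,-1))[:,::-1]
    w=ray(n,px,.185); mu=w.mean(0); u=np.linalg.svd(w-mu,full_matrices=False)[2][0]
    u*=np.sign(u[0]); s=(w-mu)@u; v=np.array([-u[1],u[0]])
    lo,hi=s.min(),s.max()
    hd=w[s>hi-.06]; # handle middle line
    t=(w-mu)@v
    he=mu+u*hi; be=mu+u*lo
    # handle direction by line fit of handle region
    f=cv2.fitLine(hd.astype(np.float32),cv2.DIST_L2,0,.001,.001).ravel()
    return dict(area=cv2.contourArea(c),mu=mu,ang=np.arctan2(u[1],u[0]),hang=np.arctan(f[1]/f[0]),hole=he,blade=be,len=hi-lo,t=(t.min(),t.max()))
E
python3 - <<'E'
from h import *
np.set_printoptions(precision=4,suppress=True)
for n in("top","side"):
    im=snapshot(n); print(n,scraper(n,im))
    if n=="top":
        # front & back edges: wood saturation boundary per column
        S=cv2.cvtColor(im,cv2.COLOR_RGB2HSV)[...,1].astype(int)
        F=[];B=[]
        for x in list(range(100,195,5))+list(range(340,440,5)):
            col=cv2.GaussianBlur(im,(3,3),0)[:,x].astype(int); d=col[:,0]-col[:,2]
            ys=np.where(d>45)[0]; ys=ys[(ys>115)&(ys<300)]
            F.append((x,ys.min()));B.append((x,ys.max()))
        for E_ in(F,B):
            w=ray(n,E_,.18); f=cv2.fitLine(w.astype(np.float32),cv2.DIST_HUBER,0,.001,.001).ravel()
            print("edge normal angle",np.arctan(-f[2-2]/f[1]) , f, np.abs((w-f[2:])@np.array([-f[1],f[0]])).round(4))
for nm,p in dict(corners=[(80,152),(447,127),(460,257),(84,283)],pad=[(349,137),(381,142),(375,180),(344,175)],hook=[(161,160),(187,194)],brush=[(355,197),(378,250)]).items():
    print(nm,ray("top",p,.19).tolist())
print(R.from_quat(get_state()['eef_rot']).as_matrix())
E
```

```text
top {'area': 1594.5, 'mu': array([0.5382, 0.0325]), 'ang': np.float64(0.2915593877589501), 'hang': np.float32(0.2881712), 'hole': array([0.6419, 0.0636]), 'blade': array([0.4787, 0.0146]), 'len': np.float64(0.17035929256945567), 't': (np.float64(-0.04491427759063447), np.float64(0.045222956006498546))}
edge normal angle 0.046781257 [ 0.0468 -0.9989  0.6782  0.056 ] [0.     0.0008 0.0006 0.0003 0.0012 0.0003 0.0006 0.0009 0.     0.0009
 0.0006 0.0003 0.0012 0.0003 0.0006 0.0009 0.     0.0009 0.0006 0.0001
 0.0009 0.0005 0.0004 0.0011 0.0002 0.0007 0.0008 0.0001 0.0009 0.0005
 0.0004 0.0011 0.0002 0.0007 0.0008 0.0001 0.001  0.0005 0.0004]
edge normal angle 0.047180247 [ 0.0472 -0.9989  0.3835  0.0635] [0.0011 0.0002 0.0006 0.0008 0.     0.0008 0.0005 0.0003 0.0011 0.0002
 0.0006 0.0008 0.     0.0008 0.0005 0.0003 0.0011 0.0003 0.0006 0.0011
 0.0003 0.0005 0.0008 0.     0.0008 0.0006 0.0003 0.0011 0.0003 0.0005
 0.0008 0.     0.0008 0.0006 0.0003 0.0011 0.0003 0.0005 0.0008]
side {'area': 1002.5, 'mu': array([0.5322, 0.0333]), 'ang': np.float64(0.27980166133196116), 'hang': np.float32(0.30333692), 'hole': array([0.6365, 0.0633]), 'blade': array([0.4746, 0.0168]), 'len': np.float64(0.16851421816229184), 't': (np.float64(-0.04584269721887111), np.float64(0.042515206841117585))}
corners [[0.6590910570557118, 0.4836890294036656], [0.6919401368920317, -0.34497488203367266], [0.39990638324065164, -0.3545345539075982], [0.3656950849457227, 0.47010425268325534]]
pad [[0.6755257619182748, -0.12374632235817656], [0.6618840428967004, -0.1950287046410912], [0.575811558926622, -0.17737077213119962], [0.5891197105722586, -0.10887910159737907]]
hook [[0.6353001891307658, 0.300512101003917], [0.5563471853266555, 0.24251182727679665]]
brush [[0.5388678616161651, -0.13119515135418655], [0.420099909794836, -0.17637083783109148]]
[[ 0.4312 -0.0005  0.9022]
 [-0.9022  0.0009  0.4312]
 [-0.0011 -1.     -0.    ]]
```

>>> carry_out --pt "0 0 0.045" --pt "0 0 0.045" --pt "0 0 0.045" --pt "0 0 0.045" --pt "0.0116 0.038 0" --pt "0.0116 0.038 0" --pt "0.0116 0.038 0" --pt "0.0116 0.038 0" --twist '[0,0,0,0,0,0,0,0]' --grip 0.05

```text
clock: 1.2
tool_pos: [0.3161, -0.4105, 0.4186]
eef_rot: [-0.598, 0.377, -0.377, 0.598]
contact_force: [0.2, 0.1, -0.5]
opening: 0.566
```

>>> carry_out --pt "0.0116 0.038 0" --pt "0.0116 0.038 0" --pt "0.0116 0.038 0" --pt "0.0116 0.038 0" --pt "0.0116 0.038 0" --pt "0.0116 0.038 0" --pt "0.0116 0.038 0" --pt "0.0116 0.038 0" --twist '[-1.1,-1.1,-1.1,-1.1,-1.1,-1.1,-1.1,-1.1]'

```text
clock: 2.2
tool_pos: [0.4088, -0.1067, 0.4187]
eef_rot: [0.567, -0.422, 0.422, -0.567]
contact_force: [-0.4, 0.5, 0.3]
opening: 0.567
```

>>> carry_out --pt "0.0116 0.038 0" --pt "0.0116 0.038 0" --pt "0.0116 0.037 0" --pt "0 0 -0.045" --pt "0 0 -0.045" --pt "0 0 -0.045" --pt "0 0 0" --pt "0 0 0" --twist '[0,0,0,0,0,0,0,0]'

```text
clock: 3.2
tool_pos: [0.4445, 0.0053, 0.285]
eef_rot: [-0.567, 0.421, -0.422, 0.568]
contact_force: [-0.1, -0.4, 1.0]
opening: 0.563
```

Now I'm above the approach point. I'll lower the fingers behind the blade and take a close look.

>>> carry_out --pt "0 0 -0.03" --pt "0 0 -0.03" --pt "0 0 -0.02" --pt "0 0 -0.01" --pt "0 0 -0.006" --pt "0 0 -0.003" --pt "0 0 -0.002" --pt "0 0 0" --twist '[0,0,0,0,0,0,0,0]'

```text
clock: 4.2
tool_pos: [0.4437, 0.0051, 0.1829]
eef_rot: [-0.567, 0.422, -0.422, 0.568]
contact_force: [-0.3, 0.8, -0.4]
opening: 0.573
```

```bash
python3 - <<'E'
from h import *
a=snapshot("top");b=snapshot("side")
o=np.hstack([cv2.resize(a[130:290,180:340],(400,400)),cv2.resize(b[110:260,180:330],(400,400))])
cv2.imwrite("pics/c1.png",cv2.convertScaleAbs(o[...,::-1],alpha=1.5))
print(get_state()['tool_pos'],get_state()['contact_force']); print(scraper("top",a))
E
```

```text
[0.44366653 0.00507472 0.18295234] [ 0.27027094 -0.73535482  0.0211481 ]
{'area': 1125.5, 'mu': array([0.5382911 , 0.42609462]), 'ang': np.float64(-0.19708644783023802), 'hang': np.float32(1.4130092), 'hole': array([0.58376861, 0.41701374]), 'blade': array([0.49370904, 0.4349967 ]), 'len': np.float64(0.09183742552565236), 't': (np.float64(-0.03313831409806915), np.float64(0.03389007470233141))}
```

View pics/c1.png

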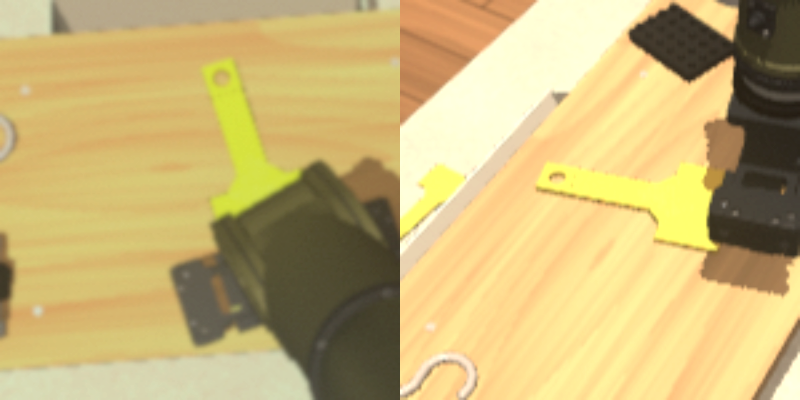

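The scraper hasn't moved, its hole end is visible at crop (220,75), and the fingers are just off the board behind the blade. Next I move up to contact, then push forward while turning clockwise.

>>> carry_out --pt "0.0038 0.0012 0" --pt "0.0038 0.0012 0" --pt "0.0038 0.0012 0" --pt "0.0038 0.0012 0" --pt "0.0038 0.0012 0" --pt "0.0038 0.0012 0" --pt "0.0038 0.0012 0" --pt "0.0038 0.0012 0" --twist '[0,0,0,0,0,0,0,0]'

```text
clock: 5.3
tool_pos: [0.4739, 0.0146, 0.1827]
eef_rot: [0.568, -0.422, 0.422, -0.567]
contact_force: [-0.5, -0.1, -1.0]
opening: 0.57
```

>>> carry_out --pt "0.0039 0.0009 0" --pt "0.0039 0.0009 0" --pt "0.0039 0.0009 0" --pt "0.0039 0.0009 0" --pt "0.0039 0.0009 0" --pt "0.0039 0.0009 0" --pt "0.0039 0.0009 0" --pt "0.0039 0.0009 0" --twist '[-0.9,-0.9,-0.9,-0.9,-0.9,-0.9,-0.9,-0.9]'

```text
clock: 6.3
tool_pos: [0.5054, 0.0219, 0.1827]
eef_rot: [0.54, -0.457, 0.457, -0.54]
contact_force: [-0.0, 0.4, -0.2]
opening: 0.572
```

```bash
cat > look.py <<'E'
from h import *
import sys
a=snapshot("top");b=snapshot("side")
o=np.hstack([cv2.resize(a[90:290,160:360],(400,400)),cv2.resize(b[110:260,180:330],(400,400))])
cv2.imwrite(f"pics/{sys.argv[1]}.png",cv2.convertScaleAbs(o[...,::-1],alpha=1.5))
print(get_state()['tool_pos'],get_state()['contact_force'])
for n,im in(("top",a),("side",b)):
    m=cv2.inRange(cv2.cvtColor(im,cv2.COLOR_RGB2HSV),(25,150,90),(36,255,255))
    for c in cv2.findContours(m,cv2.RETR_EXTERNAL,cv2.CHAIN_APPROX_NONE)[0]:
        w=ray(n,c[:,0],.186)
        if cv2.contourArea(c)<100 or abs(w[:,1].mean()-.04)>.07 or w[:,0].mean()>.75: continue
        k=ray(n,np.argwhere(cv2.drawContours(np.zeros_like(m),[c],-1,255,-1))[:,::-1],.186)
        hx=k[:,0].max(); s=k[(k[:,0]>hx-.065)&(k[:,0]<hx-.008)]
        f=cv2.fitLine(s.astype(np.float32),cv2.DIST_L2,0,.001,.001).ravel()
        d=f[:2]*np.sign(f[0]); e=f[2:]+d*((k-f[2:])@d).max()
        nn=np.array([.9989,.0468])
        print(n,"hole",e,"past edge mm",1e3*((e-[.681,.056])@nn),"ang to square",np.arctan2(d[1],d[0])-.047,"rear",k[:,0].min())
E
python3 look.py c2
```

```text
[0.50575434 0.02207294 0.18277845] [ 0.32599428 -0.36711311 -0.19267807]
top hole [0.68334892 0.05299303] past edge mm 2.2056052158794053 ang to square 0.18287578 rear 0.6034517744259711
side hole [0.67860572 0.05359169] past edge mm -2.504357491239909 ang to square 0.16545323 rear 0.5738856676582196
```

View pics/c2.png

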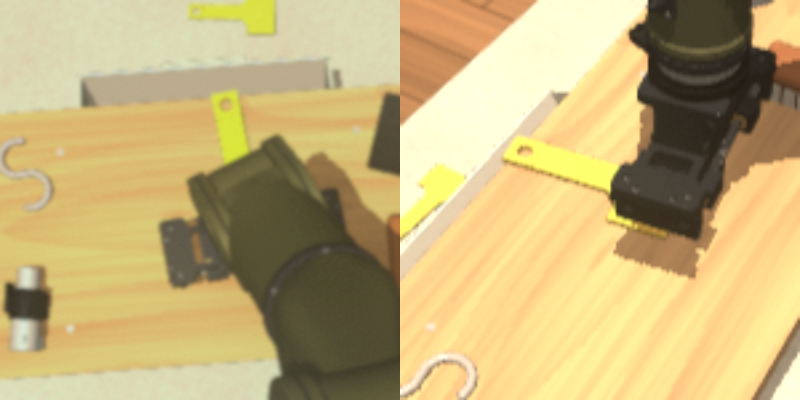

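The scraper is following: its hole end is at the edge, at about (225,100) in the crop. I'll keep pushing and turning.

>>> carry_out --pt "0.004 0.0005 0" --pt "0.004 0.0005 0" --pt "0.004 0.0005 0" --pt "0.004 0.0004 0" --pt "0.004 0.0004 0" --pt "0.004 0.0003 0" --pt "0.004 0.0002 0" --pt "0.004 0.0002 0" --twist '[-1,-1,-1,-1,-1,-1,-0.8,0]'

```text
clock: 7.4
tool_pos: [0.5374, 0.0248, 0.1827]
eef_rot: [0.512, -0.488, 0.488, -0.512]
contact_force: [-1.0, 0.0, 0.9]
opening: 0.57
```

```bash
python3 look.py c3
```

```text
[0.53775984 0.02490592 0.18275112] [ 0.28939776 -0.46307417 -0.619684  ]
top hole [0.71635186 0.03150508] past edge mm 34.1666094593163 ang to square -0.049645618 rear 0.6536457754781353
side hole [0.71337043 0.03459361] past edge mm 31.333005094525795 ang to square 0.011513047 rear 0.6295667554752635
```

View pics/c3.png

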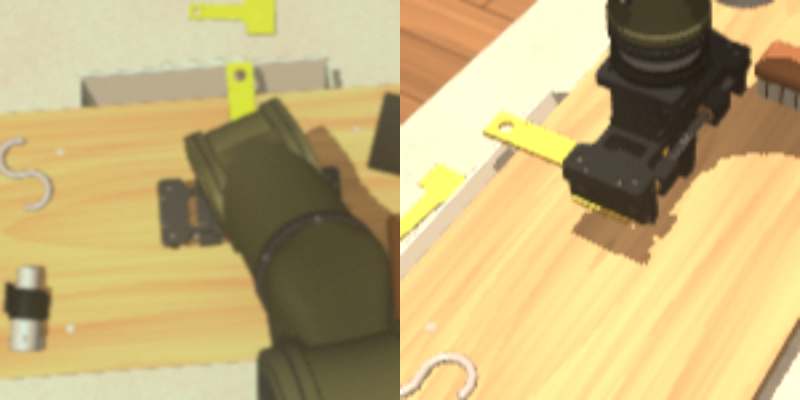

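The hole end is about 33 mm past the edge and nearly square. I'll push 16 mm more, back off, lift and measure.

>>> carry_out --pt "0.004 0.0002 0" --pt "0.004 0.0002 0" --pt "0.004 0.0002 0" --pt "0.004 0.0002 0" --pt "0 0 0" --pt "-0.015 -0.0007 0" --pt "-0.03 -0.0014 0" --pt "-0.03 -0.0014 0" --twist '[0,0,0,0,0,0,0,0]'

```text
clock: 8.5
tool_pos: [0.4775, 0.0222, 0.1828]
eef_rot: [-0.512, 0.488, -0.488, 0.512]
contact_force: [0.0, -0.3, 0.4]
opening: 0.568
```

>>> carry_out --pt "0 0 0.045" --pt "0 0 0.045" --pt "0 0 0.045" --pt "-0.01 -0.03 0.045" --pt "-0.01 -0.035 0" --pt "-0.01 -0.035 0" --pt "-0.01 -0.035 0" --pt "0 -0.035 0" --twist '[0,0,0,0,0,0,0,0]'

```text
clock: 9.5
tool_pos: [0.4372, -0.1489, 0.363]
eef_rot: [0.512, -0.488, 0.488, -0.512]
contact_force: [0.6, 0.5, 0.3]
opening: 0.566
```

```bash
python3 look.py c4; python3 -c "
from h import *
for n in('top','side'): print(scraper(n,snapshot(n)))"
```

```text
[ 0.43732826 -0.15202781  0.36266197] [-0.32653592 -1.06898342 -0.22859909]
top hole [0.73326164 0.03339002] past edge mm 51.14600115611571 ang to square -0.0010195747 rear 0.5647830505494136
side hole [0.7285012  0.03485323] past edge mm 46.4592794446755 ang to square -0.0054811724 rear 0.5601139988331116
{'area': 1517.5, 'mu': array([0.62504722, 0.02843824]), 'ang': np.float64(0.04409668965009809), 'hang': np.float32(0.044541005), 'hole': array([0.73354842, 0.03322589]), 'blade': array([0.56570498, 0.02581975]), 'len': np.float64(0.1680067552271148), 't': (np.float64(-0.045267198821483605), np.float64(0.04509992195555308))}
{'area': 831.0, 'mu': array([0.62029856, 0.02950889]), 'ang': np.float64(0.03934164544607417), 'hang': np.float32(0.05620383), 'hole': array([0.72926231, 0.03379791]), 'blade': array([0.56206757, 0.0272168 ]), 'len': np.float64(0.1673242142197305), 't': (np.float64(-0.045678690461012285), np.float64(0.04267485017557627))}
```

View pics/c4.png

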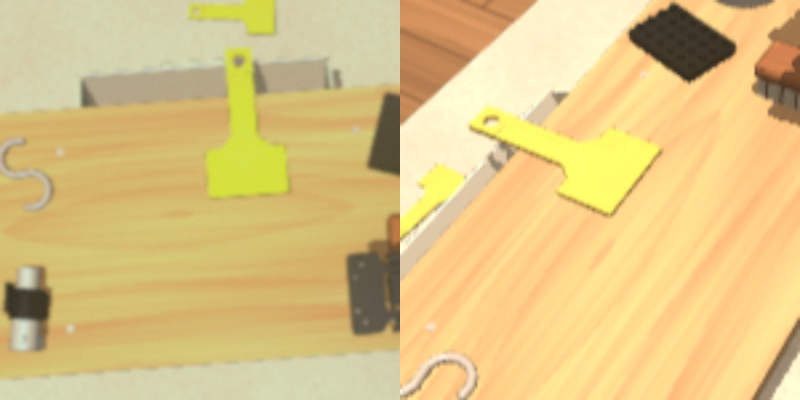

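The side-view crop shows the scraper square to the edge, with its hole end at crop (238,58) in the top view and out past the edge. The pad, hook and pole joint look undisturbed, and the arm is clear.

```bash
python3 -c "
from plant import *
print(get_state()['qd'].round(3)); print(job.finish_job())"
```

```text
[-0.025 -0.003 -0.026  0.004 -0.004  0.     0.   ]
the job is handed in; nothing more can be done
None
```

I pushed the scraper along the board with both fingertips against the blade edge, turning it square on the way. I then backed off, lifted the arm clear and handed the job in at about 10 s. It reports no verdict.

**Last checks:**
- **Overhang:** the hole end measured 51 mm past the edge in the top view and 46 mm in the side view. The cameras differ by about 4 mm, the same offset they showed at the start. Against the front edge as first fitted, the top view would read about 53 mm. I had moved that edge out by 2–3 mm because the board's depth measured 6 mm short. All of these readings are within 40 to 60 mm.
- **Angle:** within 0.01 rad of square in both views' handle fits.
- **Other things:** the pad, hook and pole joint looked unmoved in the last picture, and so did the visible part of the bin. I did not measure their positions again. I did not look again at the bottle, tin or peg box, and saw the brush only in part.
- **Forces and arm:** tool force readings stayed within about 1 N. The arm touched nothing I could see, but it was still drifting slightly (about 0.03 rad/s) at hand-in.

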